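# Open the combination padlock and take it off its hasp

## Task

Open the combination padlock that lies on the hasp plate: turn its dial clockwise through its clicks until the pointer clicks into place in line with the index rib at the shackle side, then pull the shackle fully out. Take the opened lock off the hasp and present it: finish while still holding it in the gripper, still, level with the dial up and the shackle still out, with the whole lock at least 15 cm above the bench. Leave the other things on the bench where they are.

Things in the scene. Friction and masses are not known exactly. Their poses are not given: they have to be found in the camera images.
- hasp: Dark steel hasp plate, fixed; place and yaw vary. Origin on the bench under the lock body's centre; z up, -x the shackle side (roughly to the robot). Plate x -36..41, y -40..40 mm, 6 thick; lips 14 mm above the bench hold the lock body (1.5 mm play): front and rear mid, sides on the rear half. A tongue (y -15..15, x -90..-34, 6 thick) bears the keeper; beside it bare bench.
- keeper (a point): Top of the keeper, 33 mm above the bench: a post on the hasp (10 mm along x, 16 along y) with a lip from here 20 mm towards the hasp's -x. The lip hangs over the closed shackle's bow, so the lock cannot be lifted; with the shackle fully out the bow is 7 mm clear of it and the lock lifts straight up.
- padlock: Steel padlock lying on its back on the hasp, dial up; loose, about 0.4 kg with dial and shackle. Body 70 (x) x 64 (y) x 28 mm; origin at the centre of its underside (6 mm above the bench at first), axes as the hasp's: shackle towards -x, z up. A small index rib on its top at the shackle side, at the dial's edge.
- padlock_center (a point): Centre of the padlock's body, 14 mm above its underside.
- dial_grip (a point): On the dial's axis at mid-height of the black grip bar, 46.5 mm above the padlock's underside. Bar 36 mm long, 12 thick, its top 58.5 mm and the dial disc (47 mm across) 33.5 mm above the underside. Turns with the dial: x along the bar, the -x end is the pointer (steel rib on disc and half the bar's top). Grip its 12 mm from above; the lock may be carried by it (45 N of grip).
- dial (a joint): Dial angle, rad, counter-clockwise from above positive, -1.0 to 3.0; starts between 0.8 and 2.7. 0: pointer in line with the index rib, at the shackle; only there (within about 0.1) is the shackle free. A spring ball clicks into a notch every 0.628 rad (0, 0.628, ...), about 0.1 N m over a ridge; let go near a notch, the dial centres in it.
- shackle_grip (a point): Midway between the shackle's two straight legs, at their height (14 mm above the padlock's underside), 50 mm from the padlock's axis when closed, lock body's face then 15 mm off. The shackle: a level U of 9 mm bar, legs along x at y = +-25 (59 mm over the outsides), bow 24 mm beyond this point. Grip the legs' outsides from above, fingers either side of the tongue. Moves with the shackle.
- shackle (a joint): How far the shackle is pulled out, m: 0 closed, 0.022 fully out. Slides along the padlock's -x with about 3 N of friction and stays where it is left; locked, it has less than 2 mm of play.
- sanding_block: Cork sanding block 66x112x31 mm, loose, to be left alone. Origin under its centre.
- masking_tape: Roll of masking tape, 99 mm across, 24 mm high, loose, to be left alone. Origin under its centre.
- try_square: Try square 110x158x18 mm, loose, to be left alone. Origin under its centre.
Not all that is in view belongs to the job. Leave any pink look-alike of the padlock alone.

How it is judged (in metres and radians):
On the way, in this order (a step that is already met when the one before it is completed fails the run):
1. the dial's pointer stands in the notch in line with the index rib (within 0.12 rad), shackle not yet out (value of joint dial between -0.12 and 0.12 rad and value of joint shackle below 0.01 m), for 0.2 s.
2. the shackle is pulled out (over 18 of its 22 mm) (value of joint shackle above 0.018 m), for 0.2 s.
At the end, for the whole second after the job is handed in: The padlock is held in the fingers (contact force over 1 N), its underside more than 150 mm above the bench, its dial side up within 0.3 rad of level, its shackle still out by more than 16 mm, touching the hasp nowhere, and still (under 0.05 m/s) (height (world z) of padlock above 0.15 m and angle between padlock's own z axis and vertical below 0.3 rad and value of joint shackle above 0.016 m and contact force between the fingers and padlock above 1 N and contact force between hasp and padlock below 0.3 N and linear speed of padlock below 0.05 m/s); the arm keeps its last pose, push and grip.
It fails at once if another thing on the bench is shifted by more than 30 mm (distance of any of sanding_block, masking_tape, try_square from where it was at the start of the episode above 0.03 m).
It also fails if it takes over 72 s, if anything falls off the work surface, if the arm or the gripper's body presses on something with over 40 N, if the wrist force passes 120 N, or if a joint passes its speed limit or range.

## Robot

A 6-joint arm with a two-finger parallel gripper is mounted at the origin on a cart in front of the work surface, level with it; the furniture and walls round the work are solid. World frame = base frame: x ahead of the robot, y to its left, z up, the work surface at z = 0. Lengths are in mm, angles in rad, forces in N, time in s.
With the tool pointing down it reaches from about 350 to 775 mm from the base axis. Payload 7.3 kg.
Tool frame: the origin (TCP) lies on the centre line of the jaws, within the pads' length; the fingertips stand finger_overhang ahead of it and the grasp point (between the pads) lies 8 mm behind it (finger_overhang is the distance from the TCP to the fingertips, in mm); z points along the fingers, y is the line along which they close (so a half turn about z gives the same grasp; the last joint's range is limited). The gripper opens to 92 mm and grips with 3 to 60 N. Pads are 19 mm wide; open, the fingers measure 130 mm over their backs; the gripper's body (75 mm by 190 mm) begins 47 mm behind the grasp point.
Start: joints at [-1.379, 0.342, 1.524, -0, 1.275, -0.146], TCP at [174.014, -495.343, 214.041] pointing down, gripper open.
Joint ranges: [-2.53, 2.53], [-0.77, 2.02], [0.04, 2.7], [-1, 4.14], [0.28, 2.66], [-3.11, 3.11]. Speed limits (rad/s): [2.57, 2.57, 3.14, 3.14, 3.14, 3.14].

## Interface

Orientations are given as [roll, pitch, yaw] about the fixed x, y, z axes, in that order (R = Rz(yaw) Ry(pitch) Rx(roll)).
In Python, from plant import get_obs, capture, close_job, finger_overhang gives the robot as it stands.
- The arm moves only by the shell command python3 -m inch 'ROWS'. ROWS is JSON, one flat list of numbers, 7 for each row, row after row: the turn, a rotation vector about the tool's x, y, z scaled (see below), then the shift along the tool's x, y, z scaled (see below), then the closure, from -1 (fully open) to 1 (shut). In form: [ax, ay, az, tx, ty, tz, gripper, ax, ay, az, tx, ty, tz, gripper, ...]. A call has 1 to 10 rows; each row shifts and turns the commanded pose from where the row before left it, along the tool's axes as they then stand; what a row does not reach is not made up. The controller multiplies each number of a shift by 0.8 m and each number of a turn by 1.5 rad. A row lasts 1/12 s, in which the tool goes at most 41.7 mm and 7.16 degrees, less where a joint would pass 70% of its speed; a pose out of reach is approached as far as the arm can. A call with a number of a shift or a turn outside -1 to 1 is refused whole. A call with a gripper value outside its range is refused whole. The fingers move at their own pace and stop on an object; the grip force is fixed at half the most. Time passes only in rows, so rows that do not move let the fingers close. It gives the time, the measured TCP pose, the force, the opening and the grip force at its end, in the units of the state.
- get_obs(): the state, without advancing time (a new reading comes with each control period).
- capture(name): name is "scene" or "top"; returns a dict with "image" (480x640x3 uint8, red, green, blue), "mtx" (3x3 intrinsics, pixels), "pose" (4x4, takes a point from camera to world coordinates). Camera axes: x right, y up, looking along -z (the intrinsics and any distortion apply to the point x, -y, -z); pixel columns grow to the right and rows downward; lengths in mm; the calibration is good to about 2 mm. A picture is of the moment at which its call begins. There is no depth.
- close_job(): hands the job in; it is judged then, once.
The state is a dict: "time": time; "joint_positions": joint angles; "dq": joint speeds; "tau": joint torques, N m; "tool_pos": TCP position; "tcp_rot": TCP orientation; "contact_force": force on the tool from outside, world axes, zero at the start; "moment": the same for the moment, N m; "grip_width": finger opening in mm; "finger_force": force on a finger pad.
Only numpy, scipy, OpenCV 4.12 (cv2) and the standard library are available. Lean on these libraries where they do the work, as an engineer would, in place of code of your own. Each camera call takes 0.05 s, during which the arm holds its last target. There are 200 camera calls.

## Working session

There is one attempt and no reset: what is moved stays moved. The work goes in short steps, Python scripts to look and compute and a shell command to move; the robot and the scene stay as the last step left them, time stands still between calls to the robot, and variables do not carry over. Pictures are saved under pics/ and viewed, at most 10 in all, crops included, and the job is handed in when it is done.

```bash
mkdir -p pics; ls; python3 - <<'E'
from plant import *
import cv2
print(get_obs(),finger_overhang)
for n in("scene","top"):
    c=capture(n);cv2.imwrite(f"pics/{n}0.png",c["image"][:,:,::-1]);print(c["mtx"],c["pose"],[k for k in c])
E
```

```text
pics
{'time': 0.0, 'joint_positions': array([-1.37900285e+00,  3.42729392e-01,  1.52500567e+00,  4.05641974e-05,
        1.27535213e+00, -1.46021931e-01]), 'dq': array([-2.76289047e-06,  3.05989539e-04,  1.27018998e-03,  5.30500859e-04,
        8.37807374e-04,  7.24867977e-04]), 'tau': array([-4.81107600e-04, -4.31243634e+01, -2.44214988e+01,  7.16820988e-02,
        5.59913332e-02, -1.17936665e-04]), 'tool_pos': array([ 173.94349703, -494.91828364,  213.34545635]), 'tcp_rot': array([-3.14011966e+00, -2.55836812e-04,  3.37803383e-01]), 'contact_force': array([-0.09507102,  0.28884033, -0.07928001]), 'moment': array([-0.0046426 , -0.01110366, -0.00918808]), 'finger_force': 0.0, 'grip_width': 92.19747201327887} 11.0
[[583.18951013   0.         303.15214272]
 [  0.         583.18951013 247.86824828]
 [  0.           0.           1.        ]] [[-5.40478803e-01  5.44493838e-01 -6.41411820e-01 -2.49982936e+02]
 [-8.41172497e-01 -3.65691733e-01  3.98369661e-01  4.98428238e+02]
 [-1.76491741e-02  7.54848340e-01  6.55661872e-01  8.66155178e+02]
 [ 0.00000000e+00  0.00000000e+00  0.00000000e+00  1.00000000e+00]] ['image', 'mtx', 'pose']
[[601.38984264   0.         322.18918451]
 [  0.         601.38984264 239.41177192]
 [  0.           0.           1.        ]] [[ 2.89334195e-02  9.97856085e-01 -5.87034135e-02  5.07935310e+02]
 [-9.99530671e-01  2.94733373e-02  8.35230475e-03  2.77503591e+00]
 [ 1.00645836e-02  5.84342016e-02  9.98240526e-01  1.19954763e+03]
 [ 0.00000000e+00  0.00000000e+00  0.00000000e+00  1.00000000e+00]] ['image', 'mtx', 'pose']
```

View pics/scene0.png

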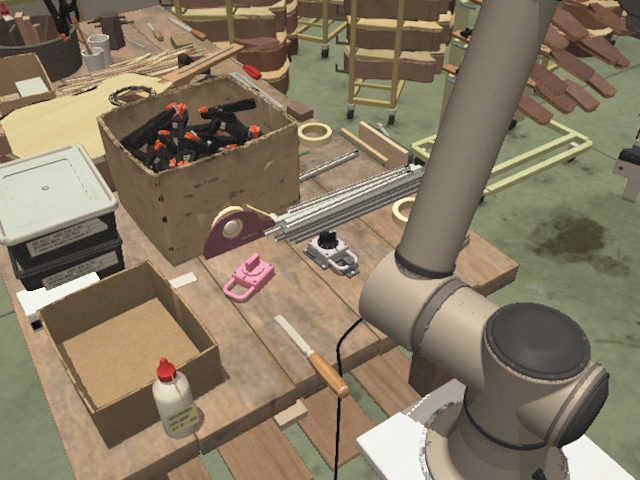

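View pics/top0.png

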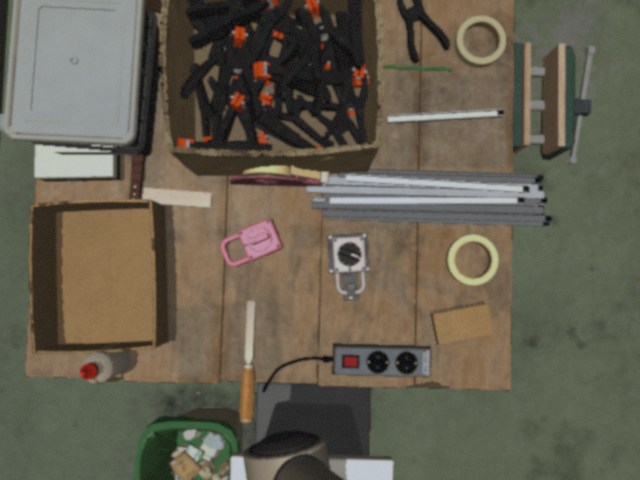

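Candidates are the steel padlock at top (349,255) / scene (333,250), and the pink look-alike at top (252,242) / scene (249,277). I choose the steel one and check it in a close crop.

```bash
python3 - <<'E'
import cv2,numpy as np
t=cv2.imread("pics/top0.png");s=cv2.imread("pics/scene0.png")
a=cv2.resize(t[222:307,310:390],None,fx=7,fy=7,interpolation=cv2.INTER_CUBIC)
b=cv2.resize(s[222:282,300:365],None,fx=6,fy=6,interpolation=cv2.INTER_CUBIC)
o=np.zeros((595,800,3),np.uint8);o[:,:400]=a[:,80:480];o[:360,400:790]=b
cv2.imwrite("pics/crop0.png",o)
E
cat > h.py <<'E'
import numpy as np,cv2
from plant import *
def ray(c,uv,z):
    K,P=c["mtx"],c["pose"];d=np.linalg.inv(K)@[uv[0],uv[1],1];d=P[:3,:3]@(d*[1,-1,-1]);o=P[:3,3]
    return o+d*(z-o[2])/d[2]
def proj(c,p):
    q=np.linalg.inv(c["pose"])@np.r_[p,1];q=q[:3]*[1,-1,-1];q=c["mtx"]@q;return q[:2]/q[2]
E
```

```text
(no output)
```

View pics/crop0.png

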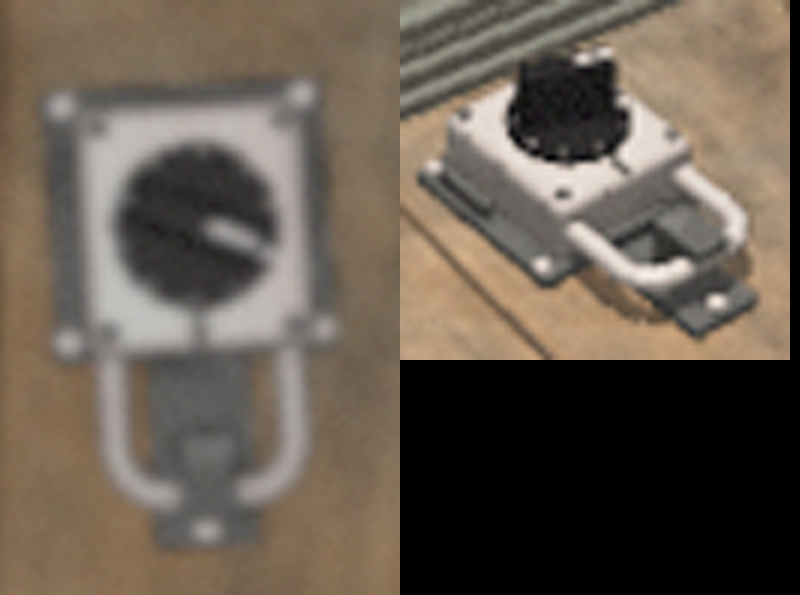

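The crop confirms it: a steel lock with a black dial centred at crop (197,222), the index rib at (198,325) towards the shackle, and the pointer tip at (272,252), which is about 1.2 rad counter-clockwise from the rib. The hasp's plate bolts are at the crop corners, and the tongue bolt is at (207,530).

```bash
cat > m.py <<'E'
from h import *
c=capture("top");s=capture("scene")
f=lambda x,y:((x+80.5)/7+309.5,(y+.5)/7+221.5)
B=np.array([ray(c,f(*p),7)[:2] for p in[(62,107),(302,95),(325,328),(68,343),(207,530)]]).round(1)
print(B)
print("bolt sides",np.linalg.norm(B[0]-B[1]),np.linalg.norm(B[1]-B[2]))
ctr=B[:4].mean(0);ax=B[4]-ctr;print("plate ctr",ctr,"yaw",np.arctan2(-ax[1],-ax[0]))
g=c["image"].max(2);m=(g<75).astype(np.uint8);m[:,:325]=0;m[:,373:]=0;m[:236]=0;m[270:]=0
cs=max(cv2.findContours(m,0,2)[0],key=cv2.contourArea);(u,v),r=cv2.minEnclosingCircle(cs)
d=ray(c,(u,v),39.5);print("dial",u,v,r,d,"diam",2*r*1160/601)
S=np.array([ray(c,f(*p),28)[:2] for p in[(112,420),(293,420)]]);print("legs",S,np.linalg.norm(S[0]-S[1]))
T=[ray(c,f(*p),z)[:2] for p,z in(((210,226),64.5),((272,252),39.5),((198,325),34))];print("ptr",T)
print("scene proj of grip bar top",proj(s,np.r_[d[:2],64.5]))
for k,v in(("pink",ray(c,(252,242),0)),("pipe",ray(c,(349,225),20)),("strip",ray(c,(380,345),30))):print(k,v)
E
python3 m.py
```

```text
[[583.6 -22.3]
 [589.  -90.4]
 [523.1 -98.5]
 [516.8 -25.9]
 [465.2 -66.6]]
bolt sides 68.31376142476712 66.39593361042525
plate ctr [553.125 -59.275] yaw 0.0831177008156639
dial 348.9388122558594 253.92616271972656 10.724928855895996 [549.62277667 -59.36305927  39.5       ] diam 41.400723703292364
legs [[495.61594069 -38.18407669]
 [497.06562656 -88.46631729]] 50.3031341907282
ptr [array([548.96880694, -61.91426371]), array([543.20453668, -80.62391218]), array([522.58034435, -61.04780599])]
scene proj of grip bar top [326.82637826 232.03279913]
pink [569.17107248 132.58260459   0.        ]
pipe [607.26490943 -59.02803691  20.        ]
strip [ 375.93738057 -124.46138872   30.        ]
```

Measurements agree: the bolts, dial and legs spacing fit the given sizes. The lock is at about (550,-59.5) with yaw about 0.08, and the dial is about 1.2, so notch 1.257. I'll move above it with a part-closed gripper.

```bash
python3 -m inch '[0,0,0,0.031,-0.018,0,-1, 0,0,0,0.031,-0.018,0,-0.5, 0,0,0,0.031,-0.018,0,0.1, 0,0,0,0.031,-0.018,0,0.1, 0,0,0,0.031,-0.018,0,0.1, 0,0,0,0.031,-0.018,0,0.1, 0,0,0,0.031,-0.018,0,0.1, 0,0,0,0.031,-0.018,0,0.1, 0,0,0,0.031,-0.018,0,0.1, 0,0,0,0.031,-0.018,0,0.1]'; python3 -m inch '[0,0,0,0.031,-0.018,0,0.1, 0,0,0,0.031,-0.018,0,0.1, 0,0,0,0.031,-0.018,0,0.1, 0,0,0,0.031,-0.018,0,0.1, 0,0,0,0.031,-0.018,0,0.1, 0,0,0,0.031,-0.018,0,0.1, 0,0,0,0.031,-0.018,0,0.1, 0,0,0,0.031,-0.018,0,0.1, 0,0,0,0.031,-0.018,0,0.1, 0,0,0,0,0,0,0.1]'; python3 -m inch '[0,0,-0.08,0,0,0,0.1, 0,0,-0.08,0,0,0,0.1, 0,0,-0.08,0,0,0,0.1, 0,0,-0.08,0,0,0,0.1, 0,0,-0.08,0,0,0,0.1, 0,0,-0.08,0,0,0,0.1, 0,0,-0.08,0,0,0,0.1, 0,0,-0.08,0,0,0,0.1, 0,0,-0.026,0,0,0,0.1, 0,0,0,0,0,0,0.1]'
```

```text
time: 1.03
tool_pos: [360.9, -276.0, 214.0]
tcp_rot: [3.142, 0.0, 0.338]
contact_force: [0.4, -0.8, 0.2]
grip_width: 41.9
finger_force: 0.0
time: 1.87
tool_pos: [530.2, -77.5, 213.6]
tcp_rot: [-3.141, -0.001, 0.341]
contact_force: [-0.5, 0.8, -0.5]
grip_width: 41.0
finger_force: 0.0
time: 2.7
tool_pos: [527.5, -81.4, 213.8]
tcp_rot: [-3.141, 0.0, 1.338]
contact_force: [-0.6, -0.1, -0.5]
grip_width: 41.0
finger_force: 0.0
```

```bash
python3 -m inch '[0,0,0,0.033,0.021,0,0.1, 0,0,0,0,0,0,0.1, 0,0,0,0,0,0.03,0.1, 0,0,0,0,0,0.03,0.1, 0,0,0,0,0,0.03,0.1, 0,0,0,0,0,0.03,0.1, 0,0,0,0,0,0.03,0.1, 0,0,0,0,0,0,0.1, 0,0,0,0,0,0,0.1]'; python3 - <<'E'
from h import *
s=capture("scene");i=s["image"][190:290,270:390,::-1]
cv2.imwrite("pics/s1.png",cv2.resize(i,None,fx=6,fy=6,interpolation=cv2.INTER_CUBIC))
E
```

```text
time: 3.45
tool_pos: [549.5, -59.3, 93.4]
tcp_rot: [-3.139, 0.0, 1.336]
contact_force: [0.7, 0.4, 1.0]
grip_width: 41.4
finger_force: 0.0
```

View pics/s1.png

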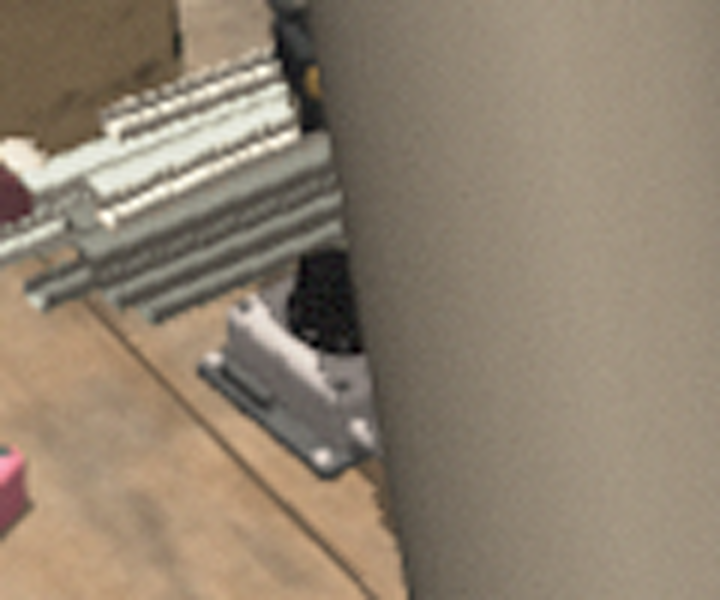

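The arm hides most of it; the dial bar is at crop (330,290) and nothing is touching. I'll descend and grip.

```bash
python3 -m inch '[0,0,0,0,0,0.017,0.1, 0,0,0,0,0,0.017,0.1, 0,0,0,0,0,0.0165,0.1, 0,0,0,0,0,0,0.1, 0,0,0,0,0,0,0.1]';python3 -m inch '[0,0,0,0,0,0,1, 0,0,0,0,0,0,1, 0,0,0,0,0,0,1, 0,0,0,0,0,0,1, 0,0,0,0,0,0,1, 0,0,0,0,0,0,1, 0,0,0,0,0,0,1]'
```

```text
time: 3.92
tool_pos: [551.0, -59.5, 54.9]
tcp_rot: [3.14, 0.0, 1.337]
contact_force: [-0.5, 0.7, 0.3]
grip_width: 41.3
finger_force: 0.0
time: 4.5
tool_pos: [550.4, -59.3, 53.7]
tcp_rot: [3.142, 0.0, 1.337]
contact_force: [0.0, 0.9, -0.5]
grip_width: 1.3
finger_force: 0.0
```

The opening of 1.3 mm means nothing is gripped, so I'll look.

```bash
python3 - <<'E'
from h import *
c=capture("top");s=capture("scene")
o=np.zeros((600,800,3),np.uint8)
print(proj(c,[550,-59.5,53]),proj(s,[550,-59.5,53]),get_obs()["joint_positions"])
o[:600,:400]=cv2.resize(c["image"][200:320,310:390,::-1],None,fx=5,fy=5)
o[:600,400:]=cv2.resize(s["image"][180:300,290:370,::-1],None,fx=5,fy=5)
cv2.imwrite("pics/s2.png",o)
E
```

```text
[349.40107314 253.4877419 ] [326.73266231 236.00401975] [-2.45692377e-01  5.68659885e-01  1.64600964e+00 -9.85911377e-05
  9.26937557e-01 -1.16513842e-02]
```

View pics/s2.png

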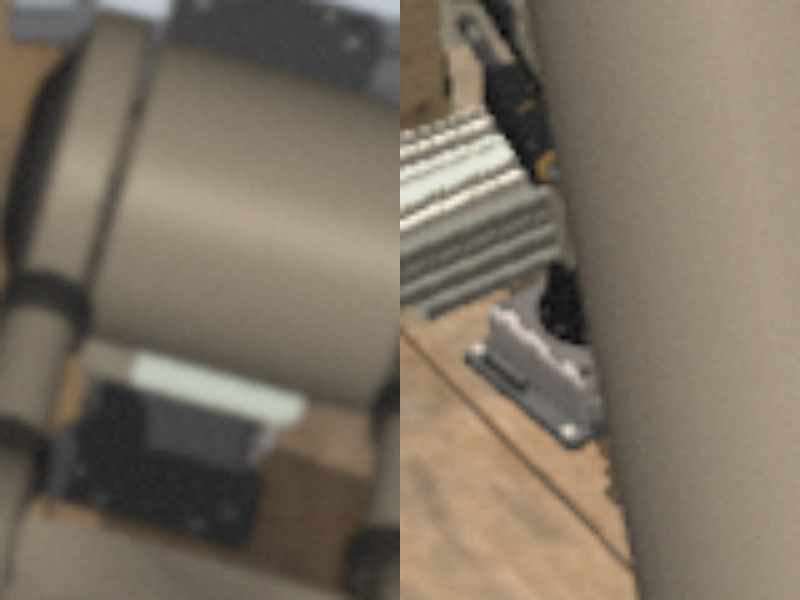

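```bash
python3 - <<'E'
from h import *
s=capture("scene")
for p in([550,-59.5,64.5],[548,-50,42.7],[548,-50,100],[548,-50,64.5],[575,-50,64.5],[575,-50,42.7]):print(p,proj(s,np.array(p,float)).round(1))
i=s["image"][200:260,295:345,::-1]
o=cv2.resize(i,None,fx=10,fy=10,interpolation=cv2.INTER_CUBIC);o=cv2.convertScaleAbs(o,alpha=1.5,beta=15)
cv2.imwrite("pics/s3.png",o)
E
```

```text
[550, -59.5, 64.5] [326.8 231.9]
[548, -50, 42.7] [323.6 241.7]
[548, -50, 100] [323.8 221. ]
[548, -50, 64.5] [323.7 234. ]
[575, -50, 64.5] [316.7 227.4]
[575, -50, 42.7] [316.7 235.1]
```

View pics/s3.png

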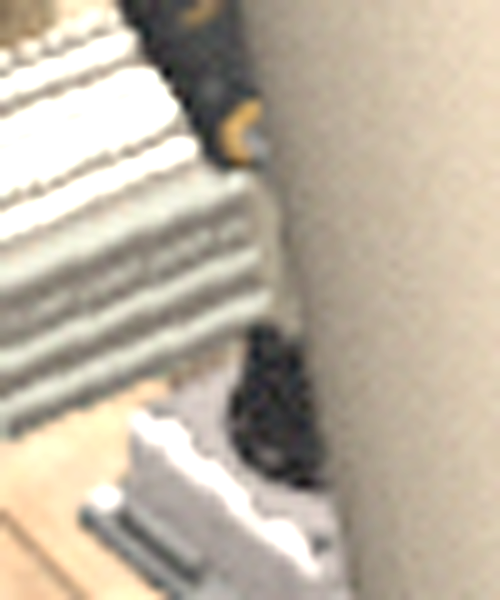

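```bash
python3 -m inch '[0,0,0,0,0,0,1, 0,0,0,0,0,0,1, 0,0,0,0,0,0,1, 0,0,0,0,0,0,1, 0,0,0,0,0,0,1]'; python3 -m inch '[0,0,0.02,0,0,0,1, 0,0,0.02,0,0,0,1, 0,0,0,0,0,0,1, 0,0,0,0,0,0,1]'; python3 - <<'E'
from plant import *
o=get_obs();print(o["moment"],o["contact_force"],o["finger_force"],o["grip_width"],o["tool_pos"],o["tcp_rot"])
E
```

```text
time: 5.07
tool_pos: [550.4, -59.3, 53.6]
tcp_rot: [3.142, 0.0, 1.337]
contact_force: [-0.4, 0.1, 0.7]
grip_width: 0.4
finger_force: 0.0
time: 5.4
tool_pos: [550.4, -59.3, 53.6]
tcp_rot: [3.142, 0.0, 1.278]
contact_force: [-0.0, 0.4, 0.0]
grip_width: 0.6
finger_force: 0.0
[-0.00845196 -0.12476591  0.04706176] [-0.03765095  0.44898054  0.01166829] 0.0 0.567892765033063 [550.37949004 -59.25414022  53.61944988] [3.14154793e+00 6.16631878e-05 1.27768123e+00]
```

```bash
python3 -m inch '[0,0,0,0,0,-0.03,1, 0,0,0,0,0,-0.03,1, 0,0,0,0,0,-0.03,1, 0,0,0,0,0,-0.03,1, 0,0,0,0,0,-0.03,1]'; python3 -m inch '[0,0,0,-0.035,-0.009,0,0.1, 0,0,0,-0.035,-0.009,0,0.1, 0,0,0,-0.035,-0.009,0,0.1, 0,0,0,-0.035,-0.009,0,0.1, 0,0,0,-0.035,-0.009,0,0.1, 0,0,0,-0.035,-0.009,0,0.1, 0,0,0,-0.035,-0.009,0,0.1, 0,0,0,-0.035,-0.009,0,0.1, 0,0,0,-0.035,-0.009,0,0.1, 0,0,0,0,0,0,0.1]'; python3 - <<'E'
from h import *
c=capture("top");s=capture("scene");o=np.zeros((560,800,3),np.uint8)
a=get_obs();print(a["tool_pos"],a["tcp_rot"]);p=a["tool_pos"]+[0,0,-11];print("tip",proj(c,p),proj(s,p))
cv2.imwrite("pics/t4.png",c["image"][:,:,::-1]);cv2.imwrite("pics/s4.png",s["image"][:,:,::-1])
q=cv2.resize(c["image"][222:302,310:390,::-1],None,fx=5,fy=5,interpolation=cv2.INTER_CUBIC);o[:400,:400]=q
u,v=proj(s,p).astype(int);q=s["image"][v-90:v+50,u-100:u+100,::-1];q=cv2.resize(q,(400,280));cv2.circle(q,(200,180),3,(0,0,255),-1);o[:280,400:]=q
u,v=proj(c,p).astype(int);q=c["image"][v-70:v+70,u-100:u+100,::-1];q=cv2.resize(q,(400,280));cv2.circle(q,(200,140),3,(0,0,255),-1);o[280:560,400:]=q
cv2.imwrite("pics/c4.png",o)
E
```

```text
time: 5.82
tool_pos: [550.2, -59.2, 174.8]
tcp_rot: [-3.141, 0.0, 1.278]
contact_force: [0.6, 0.0, -0.3]
grip_width: 0.4
finger_force: 0.0
time: 6.65
tool_pos: [413.2, -285.4, 173.7]
tcp_rot: [3.142, 0.002, 1.274]
contact_force: [-0.4, -1.0, 0.7]
grip_width: 41.4
finger_force: 0.0
[ 414.85711015 -282.28528858  173.61448642] [ 3.14154266e+00 -2.31052243e-04  1.27498551e+00]
tip [480.57290707 333.73946192] [453.87114397 191.22194753]
```

View pics/c4.png

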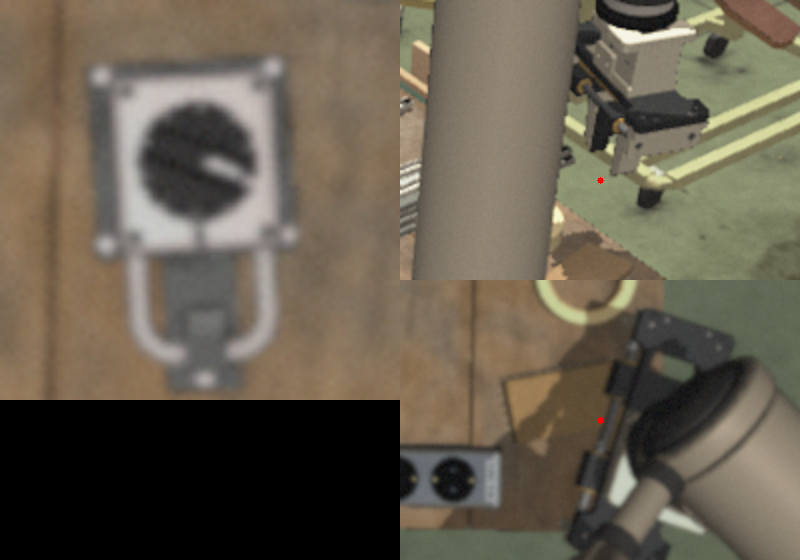

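The dial is untouched at crop (210,160), with the pointer as before. The fingertips show about 10 px higher than predicted in the scene view (mid (611,160) against the red dot at (600,180)), so they stand roughly 22 mm higher than I assumed. I'll go back and find the height by contact.

```bash
python3 -m inch '[0,0,-0.041,0,0,0,0.1, 0,0,0,0.031,0.01,0,0.1, 0,0,0,0.031,0.01,0,0.1, 0,0,0,0.031,0.01,0,0.1, 0,0,0,0.031,0.01,0,0.1, 0,0,0,0.031,0.01,0,0.1, 0,0,0,0.031,0.01,0,0.1, 0,0,0,0.031,0.01,0,0.1, 0,0,0,0.031,0.01,0,0.1, 0,0,0,0.031,0.01,0,0.1]'; python3 -m inch '[0,0,0,0.031,0.01,0,0.1, 0,0,0,0,0,0.03,0.1, 0,0,0,0,0,0.03,0.1, 0,0,0,0,0,0.03,0.1, 0,0,0,0,0,0.03,0.1, 0,0,0,0,0,0.02,0.1, 0,0,0,0,0,0,0.1, 0,0,0,0,0,0,0.1, 0,0,0,0,0,0,0.1]'
```

```text
time: 7.58
tool_pos: [537.4, -78.2, 173.6]
tcp_rot: [-3.141, -0.0, 1.341]
contact_force: [-0.3, -0.7, 0.4]
grip_width: 41.3
finger_force: 0.0
time: 8.33
tool_pos: [551.1, -58.2, 62.7]
tcp_rot: [3.14, -0.0, 1.339]
contact_force: [-0.2, 0.1, 0.3]
grip_width: 41.2
finger_force: 0.0
```

```bash
python3 -m inch '[0,0,0,-0.001,-0.001,0.011,0.1, 0,0,0,0,0,0,0.1, 0,0,0,0,0,0,0.1]'|grep -E "pos|cont"; python3 -m inch '[0,0,0,0,0,0.004,0.1, 0,0,0,0,0,0,0.1, 0,0,0,0,0,0,0.1]'|grep -E "pos|cont";python3 -m inch '[0,0,0,0,0,0.004,0.1, 0,0,0,0,0,0,0.1, 0,0,0,0,0,0,0.1]'|grep -E "pos|cont"
```

```text
tool_pos: [549.2, -59.3, 53.0]
contact_force: [0.8, -0.9, -0.2]
tool_pos: [549.3, -59.4, 49.6]
contact_force: [0.4, -0.2, -1.1]
tool_pos: [549.2, -59.4, 46.2]
contact_force: [0.0, 0.9, 0.6]
```

```bash
for i in 1; do python3 -m inch '[0,0,0,0,0,0.004,0.1, 0,0,0,0,0,0,0.1, 0,0,0,0,0,0,0.1]'|grep -E "pos|cont"; done; python3 -m inch '[0,0,0,0,0,0.003,0.1, 0,0,0,0,0,0,0.1, 0,0,0,0,0,0,0.1]'|grep -E "pos|cont"
```

```text
tool_pos: [549.2, -59.4, 43.0]
contact_force: [0.9, 0.2, 0.4]
tool_pos: [549.3, -59.4, 40.7]
contact_force: [0.7, -0.0, -0.3]
```

```bash
python3 -m inch '[0,0,0,0,0,0.003,0.1, 0,0,0,0,0,0,0.3, 0,0,0,0,0,0,0.5, 0,0,0,0,0,0,0.6, 0,0,0,0,0,0,1, 0,0,0,0,0,0,1, 0,0,0,0,0,0,1, 0,0,0,0,0,0,1, 0,0,0,0,0,0,1]'
```

```text
time: 10.33
tool_pos: [549.8, -59.4, 38.6]
tcp_rot: [3.141, -0.0, 1.338]
contact_force: [2.5, 0.2, -1.5]
grip_width: 11.9
finger_force: 30.0
```

Gripped at 11.9 mm with 30 N. The tips do stand higher than stated. Now I turn the dial clockwise by 1.257 rad.

```bash
python3 -m inch '[0,0,0.06,0,0,0,1, 0,0,0.06,0,0,0,1, 0,0,0.06,0,0,0,1, 0,0,0.06,0,0,0,1, 0,0,0.06,0,0,0,1, 0,0,0.06,0,0,0,1, 0,0,0.06,0,0,0,1, 0,0,0,0,0,0,1]'; python3 -m inch '[0,0,0.06,0,0,0,1, 0,0,0.06,0,0,0,1, 0,0,0.06,0,0,0,1, 0,0,0.06,0,0,0,1, 0,0,0.06,0,0,0,1, 0,0,0.06,0,0,0,1, 0,0,0.058,0,0,0,1, 0,0,0,0,0,0,1, 0,0,0,0,0,0,1, 0,0,0,0,0,0,1]'
```

```text
time: 11.0
tool_pos: [549.5, -58.9, 38.7]
tcp_rot: [3.141, -0.0, 0.707]
contact_force: [1.5, 2.2, 2.1]
grip_width: 14.2
finger_force: 34.6
time: 11.83
tool_pos: [549.1, -59.5, 38.4]
tcp_rot: [3.141, 0.0, 0.084]
contact_force: [-1.8, 2.5, 4.0]
grip_width: 11.7
finger_force: 29.9
```

```bash
python3 -m inch '[0,0,0,0,0,0,0.1, 0,0,0,0,0,0,0.1, 0,0,0,0,0,0,0.1, 0,0,0,0,0,0,0.1, 0,0,0,0,0,0,0.1, 0,0,0,0,0,-0.03,-1, 0,0,0,0,0,-0.03,-1, 0,0,0,0,0,-0.03,-1, 0,0,0,0,0,0,-1]'; python3 -m inch '[0,0,0,-0.035,0,0,-1, 0,0,0,-0.035,0,0,-1, 0,0,0,0,0,0,-1, 0,0,0,0,0,0,-1]'; python3 - <<'E'
from h import *
s=capture("scene")
o=get_obs();p=o["tool_pos"];print(p,o["grip_width"])
for y in(-46,46):print(proj(s,p+[0,-y,-11]),proj(s,p+[0,-y,11]))
cv2.imwrite("pics/s5.png",cv2.resize(s["image"][180:280,290:415,::-1],None,fx=6,fy=6,interpolation=cv2.INTER_CUBIC))
E
```

```text
time: 12.58
tool_pos: [552.1, -60.1, 115.0]
tcp_rot: [3.139, -0.008, 0.081]
contact_force: [0.2, 0.8, 1.1]
grip_width: 63.1
finger_force: 0.0
time: 12.92
tool_pos: [492.7, -64.0, 110.3]
tcp_rot: [-3.142, 0.0, 0.081]
contact_force: [0.3, -0.2, -0.0]
grip_width: 89.2
finger_force: 0.0
[493.95402666 -64.11995295 110.5588214 ] 90.37218899062414
[325.75699835 240.34087818] [325.84206276 231.97866453]
[362.00508856 224.51340139] [362.52047666 216.21590935]
```

View pics/s5.png

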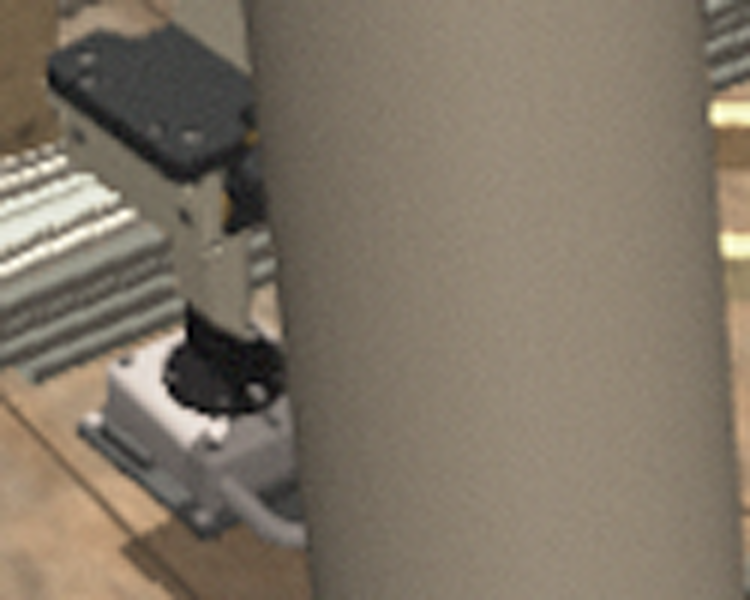

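The dial pointer, at crop (255,390), now faces the shackle side. The lower end of the +y finger is at crop (220,325). Now I lower the gripper over the shackle legs, slightly outward of the grip point.

```bash
python3 -m inch '[0,0,0,-0.003,0,0.025,-1, 0,0,0,0,0,0.025,-1, 0,0,0,0,0,0.025,-1, 0,0,0,0,0,0.025,-1, 0,0,0,0,0,0.02,-1, 0,0,0,0,0,0,-1, 0,0,0,0,0,0,-1, 0,0,0,0,0,0,-1]'; python3 -m inch '[0,0,0,0,0,0.006,-1, 0,0,0,0,0,0,-1, 0,0,0,0,0,0,-1]'|grep -E "pos|cont"; python3 -m inch '[0,0,0,0,0,0.005,-1, 0,0,0,0,0,0,-1, 0,0,0,0,0,0,-1]'|grep -E "pos|cont"
```

```text
time: 13.63
tool_pos: [492.3, -64.3, 15.0]
tcp_rot: [3.141, -0.001, 0.081]
contact_force: [-0.2, 0.0, 0.6]
grip_width: 92.1
finger_force: 0.0
tool_pos: [491.5, -64.2, 10.0]
contact_force: [-0.1, -0.2, -0.4]
tool_pos: [491.0, -64.1, 5.5]
contact_force: [-0.4, -0.1, -0.6]
```

```bash
python3 -m inch '[0,0,0,0,0,0.005,-1, 0,0,0,0,0,0,-1, 0,0,0,0,0,0,-1]'|grep -E "pos|cont"; python3 -m inch '[0,0,0,0.001,0,0.003,-1, 0,0,0,0,0,0,0, 0,0,0,0,0,0,1, 0,0,0,0,0,0,1, 0,0,0,0,0,0,1, 0,0,0,0,0,0,1, 0,0,0,0,0,0,1]'
```

```text
tool_pos: [491.0, -64.1, 1.4]
contact_force: [-0.0, -0.1, 0.0]
time: 14.97
tool_pos: [491.4, -63.7, -0.9]
tcp_rot: [-3.141, 0.001, 0.081]
contact_force: [-1.4, 1.9, 1.9]
grip_width: 57.9
finger_force: 30.0
```

Legs gripped (57.9 mm). Pull.

```bash
python3 -m inch '[0,0,0,-0.006,0,0,1, 0,0,0,-0.006,0,0,1, 0,0,0,-0.006,0,0,1, 0,0,0,-0.006,0,0,1, 0,0,0,-0.006,0,0,1, 0,0,0,0,0,0,1, 0,0,0,0,0,0,1, 0,0,0,0,0,0,1]'
```

```text
time: 15.63
tool_pos: [467.6, -66.0, -0.8]
tcp_rot: [-3.142, 0.001, 0.081]
contact_force: [2.8, 3.2, -0.0]
grip_width: 57.7
finger_force: 29.9
```

```bash
python3 -m inch '[0,0,0,-0.004,0,0,1, 0,0,0,0,0,0,1, 0,0,0,0,0,0,1]'; python3 -m inch '[0,0,0,0,0,0,-1, 0,0,0,0,0,0,-1, 0,0,0,0,0,0,-1, 0,0,0,0,0,0,-1, 0,0,0,0,0,0,-1, 0,0,0,0,0,-0.03,-1, 0,0,0,0,0,-0.03,-1, 0,0,0,0,0,-0.03,-1, 0,0,0,0,0,-0.03,-1, 0,0,0,0,0,0,0.1]'
```

```text
time: 15.88
tool_pos: [467.5, -66.5, -0.3]
tcp_rot: [3.14, -0.006, 0.081]
contact_force: [9.5, 5.3, -4.8]
grip_width: 57.8
finger_force: 29.9
time: 16.72
tool_pos: [467.1, -67.1, 99.2]
tcp_rot: [3.139, -0.007, 0.081]
contact_force: [0.5, -0.5, 1.1]
grip_width: 88.5
finger_force: 0.0
```

```bash
python3 -m inch '[0,0,0,0,0.04,0,0.1, 0,0,0,0,0.04,0,0.1, 0,0,0,0,0.04,0,0.1, 0,0,0,0,0.04,0,0.1, 0,0,0,0,0.04,0,0.1, 0,0,0,0,0.04,0,0.1, 0,0,0,0,0.04,0,0.1, 0,0,0,0,0,0,0.1]'; python3 - <<'E'
from h import *
c=capture("top");s=capture("scene");o=np.zeros((595,800,3),np.uint8)
o[:,:400]=cv2.resize(c["image"][222:307,310:390,::-1],None,fx=7,fy=7,interpolation=cv2.INTER_CUBIC)[:,80:480]
o[:480,400:]=cv2.resize(s["image"][222:282,310:360,::-1],None,fx=8,fy=8,interpolation=cv2.INTER_CUBIC)
cv2.imwrite("pics/c6.png",o)
E
```

```text
time: 17.38
tool_pos: [483.0, -295.1, 94.5]
tcp_rot: [3.139, -0.001, 0.077]
contact_force: [-0.3, -0.3, -0.8]
grip_width: 42.1
finger_force: 0.0
```

View pics/c6.png

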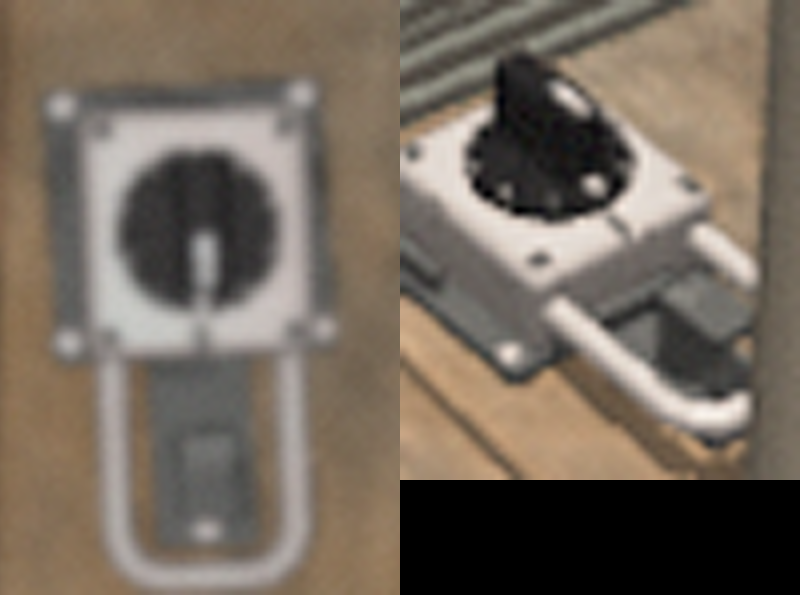

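The shackle is fully out: its bow is at crop (207,580), past the tongue bolt, and the dial pointer is on the rib. Now I grip the bar and lift.

```bash
python3 -m inch '[0,0,0,0.013,-0.036,0,0.1, 0,0,0,0.013,-0.036,0,0.1, 0,0,0,0.013,-0.036,0,0.1, 0,0,0,0.013,-0.036,0,0.1, 0,0,0,0.013,-0.036,0,0.1, 0,0,0,0.013,-0.036,0,0.1, 0,0,0,0.013,-0.036,0,0.1, 0,0,0,0.013,-0.036,0,0.1, 0,0,0,0,0,0,0.1, 0,0,0,0,0,0,0.1]'
```

```text
time: 18.32
tool_pos: [546.5, -50.5, 94.8]
tcp_rot: [-3.141, 0.001, 0.086]
contact_force: [0.1, -0.1, -0.3]
grip_width: 41.5
finger_force: 0.0
```

```bash
python3 -m inch '[0,0,0,0.002,0.0115,0,0.1, 0,0,0,0,0,0,0.1, 0,0,0,0,0,0.025,0.1, 0,0,0,0,0,0.025,0.1, 0,0,0,0,0,0.022,0.1, 0,0,0,0,0,0,0.1, 0,0,0,0,0,0,0.1, 0,0,0,0,0,0,0.1]'; python3 -m inch '[0,0,0,0,0,0,0.5, 0,0,0,0,0,0,1, 0,0,0,0,0,0,1, 0,0,0,0,0,0,1, 0,0,0,0,0,0,1, 0,0,0,0,0,0,1, 0,0,0,0,0,0,1]'
```

```text
time: 18.98
tool_pos: [550.1, -63.2, 38.5]
tcp_rot: [3.141, -0.001, 0.08]
contact_force: [-0.7, -0.6, 0.5]
grip_width: 41.2
finger_force: 0.0
time: 19.57
tool_pos: [549.6, -61.8, 37.8]
tcp_rot: [-3.141, -0.0, 0.081]
contact_force: [0.1, 3.2, 2.7]
grip_width: 11.7
finger_force: 30.0
```

```bash
python3 -m inch '[0,0,0,0,0,-0.005,1, 0,0,0,0,0,-0.005,1, 0,0,0,0,0,-0.007,1, 0,0,0,0,0,-0.007,1, 0,0,0,0,0,-0.007,1, 0,0,0,0,0,-0.007,1, 0,0,0,0,0,0,1, 0,0,0,0,0,0,1]'; python3 -m inch '[0,0,0,0,0,-0.014,1, 0,0,0,0,0,-0.02,1, 0,0,0,0,0,-0.02,1, 0,0,0,0,0,-0.02,1, 0,0,0,0,0,-0.02,1, 0,0,0,0,0,-0.02,1, 0,0,0,0,0,-0.02,1, 0,0,0,0,0,-0.02,1, 0,0,0,0,0,-0.01,1, 0,0,0,0,0,0,1]'; python3 -m inch '[0,0,0,0,0,0,1, 0,0,0,0,0,0,1, 0,0,0,0,0,0,1, 0,0,0,0,0,0,1, 0,0,0,0,0,0,1, 0,0,0,0,0,0,1]'; python3 - <<'E'
from h import *
s=capture("scene");print(get_obs()["tool_pos"])
o=cv2.resize(s["image"][140:290,250:400,::-1],None,fx=4,fy=4,interpolation=cv2.INTER_CUBIC)
cv2.imwrite("pics/c7.png",o)
E
```

```text
time: 20.23
tool_pos: [549.8, -62.3, 68.5]
tcp_rot: [3.141, -0.001, 0.081]
contact_force: [0.4, -0.3, -3.7]
grip_width: 11.7
finger_force: 30.0
time: 21.07
tool_pos: [550.4, -62.3, 200.8]
tcp_rot: [3.14, -0.003, 0.081]
contact_force: [0.4, -0.4, -3.5]
grip_width: 11.7
finger_force: 30.0
time: 21.57
tool_pos: [549.4, -62.1, 198.8]
tcp_rot: [-3.141, 0.001, 0.081]
contact_force: [-0.5, -0.1, -4.0]
grip_width: 11.5
finger_force: 30.0
[549.50073917 -62.13342797 198.91607308]
```

View pics/c7.png

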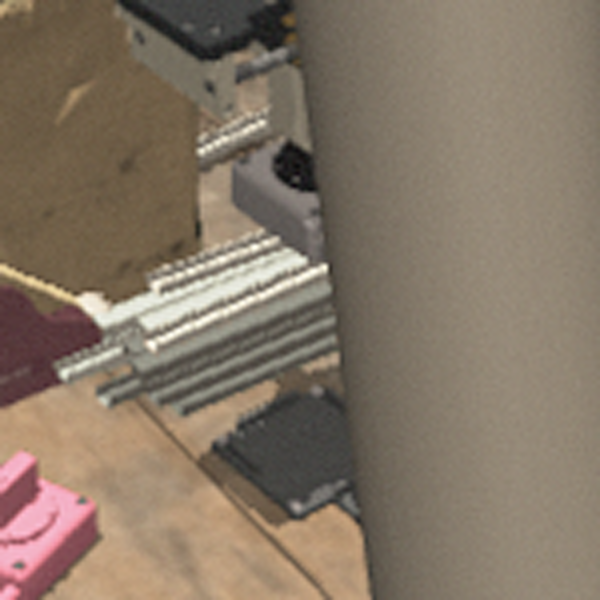

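The lock hangs level at crop (280,200), clear of the empty hasp plate at (290,450), with about 4 N of weight on the wrist. I'll raise it a little more for margin, settle, and hand in.

```bash
python3 -m inch '[0,0,0,0,0,-0.01,1, 0,0,0,0,0,-0.01,1, 0,0,0,0,0,-0.005,1, 0,0,0,0,0,0,1, 0,0,0,0,0,0,1, 0,0,0,0,0,0,1, 0,0,0,0,0,0,1, 0,0,0,0,0,0,1, 0,0,0,0,0,0,1, 0,0,0,0,0,0,1]'; python3 -c "
from plant import *
print(close_job())"
```

```text
time: 22.45
tool_pos: [549.5, -62.1, 219.0]
tcp_rot: [-3.142, 0.0, 0.081]
contact_force: [-0.3, 0.4, -3.3]
grip_width: 12.1
finger_force: 30.0
the job is handed in; nothing more can be done
None
```

I set the dial to the index rib, pulled the shackle fully out, lifted the lock off the hasp and handed in at 22.5 s with it held level and still, underside about 187 mm above the bench; the hand-in returned no verdict.

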